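# Run a thread ring gauge down to the stop on a stud

## Robot

A 6-joint arm with a two-finger parallel gripper is mounted at the origin on the work surface. World frame = base frame: x ahead of the robot, y to its left, z up, the work surface at z = 0. Lengths are in m, angles in rad, forces in N, time in s.
With the tool pointing down it reaches from about 0.425 to 0.925 m from the base axis. Payload 12.5 kg.
Tool frame: the origin (TCP) lies at the very end of the fingers, on their centre line; the grasp point (between the pads) lies ctrl.grip_point_offset behind it (ctrl.grip_point_offset is the distance from the TCP to the grasp point, in m); z points along the fingers, y is the line along which they close (so a half turn about z gives the same grasp; the last joint's range is limited). The gripper opens to 85 mm and grips with 20 to 120 N. Pads are 22 mm wide; open, the fingers measure 114 mm over their backs; the gripper's body (76 mm by 85 mm) begins 54 mm behind the grasp point. The pads swing forward as they close: fully open they stand 13 mm farther back than shut.
Start: joints at [1.062, 0.491, 1.559, -0, 1.092, -0.106], TCP at [0.245, 0.575, 0.231] pointing down, gripper open.
Joint ranges: [-3.1, 3.1], [-0.84, 2.19], [0.05, 2.79], [-1.13, 4.28], [0.06, 2.93], [-2.69, 2.69]. Speed limits (rad/s): [2.22, 2.22, 2.79, 3.14, 3.14, 3.14].

## Interface

Orientations are given as a unit quaternion [x, y, z, w].
In Python, from workcell import ctrl, vision, workorder, models gives the robot as it stands.
- The arm moves only by the tool apply_moves, never from a script. Its argument "increments" is a list of rows, each an object with "delta_rot": the turn, a rotation vector about the tool's x, y, z in rad, a list of three; "travel": the shift along the tool's x, y, z in cm, a list of three; "gripper": the closure, from -1 (fully open) to 1 (shut), so that 0 is half open. In form: [{"delta_rot": [ax, ay, az], "travel": [dx, dy, dz], "gripper": gripper}, ...]. A call has 1 to 20 rows; each row shifts and turns the commanded pose from where the row before left it, along the tool's axes as they then stand; what a row does not reach is not made up. A row lasts 1/12 s, in which the tool goes at most 41.7 mm and 7.16 degrees, less where a joint would pass 70% of its speed; a pose out of reach is approached as far as the arm can. A call with a gripper value outside its range is refused whole. The fingers move at their own pace and stop on an object; "force" is the grip in N (left out, the last holds). Time passes only in rows, so rows that do not move let the fingers close. It gives the time, the measured TCP pose, the force, the opening and the grip force at its end, in the units of the state.
- ctrl.state(): the state, without advancing time (a new reading comes with each control period).
- vision.camera(name): name is "scene" or "top" or "wrist"; returns (picture, depth): 420x560x3 uint8, blue, green, red; 420x560 float32, m along the optical axis (not along the pixel's ray), 0 where there is no reading.
- vision.camera_params(name): a dict with "vfov" (degrees; the focal length in pixels is half the picture's height over the tangent of half this angle, whatever the lens; pixels are square), "cx", "cy" (the principal point, pixels), "D" ([k1, k2, p1, p2, k3] as OpenCV has them; the pictures are not rectified), "R" (3x3) and "t" (3): a world point X has camera coordinates R X + t. Camera axes: x right, y down, z forward; pixel columns grow to the right and rows downward; lengths in m; the calibration is good to about 2 mm. A picture is of the moment at which its call begins: read the wrist's pose just before it. camera_params takes no time and is no camera call; for the wrist camera it gives the pose at the moment of the call.
- workorder.job_done(): hands the job in; it is judged then, once.
Trained networks look in the newest picture that a camera, given by its name, has taken for a name from the list of things; names that differ only in an ending like _2 or _b are one class to them, and where a whole thing is asked for, a point or a joint stands for the part that bears it (a point fixed in the world has none). Each returns a list of dicts, best first, with "conf" (0 to 1); they miss things now and then, are a little off and sometimes report something else, mostly with a low value. They report only what shows in the picture. A call takes as long as a camera call.
- models.cut_out(target, camera): "region" (420x560 bool, what is visible of it) and "position" ([column, row] in pixels, amid what is visible of it).
- models.landmark_of(target, camera): "position" ([column, row] in pixels: a listed point, or the origin of a listed thing).
The state is a dict: "time": time; "joints": joint angles; "joint_vel": joint speeds; "joint_efforts": joint torques, N m; "eef_pos": TCP position; "tcp_rot": TCP orientation; "force": force on the tool from outside, world axes, zero at the start; "torque": the same for the moment, N m; "finger_gap": finger opening in m; "grasp_force": force on a finger pad.
Only numpy, scipy, OpenCV 4.12 (cv2) and the standard library are available. Lean on these libraries where they do the work, as an engineer would, in place of code of your own. Each camera call takes 0.05 s, during which the arm holds its last target. There are 200 camera calls.

## Task

Pick up the thread ring gauge with the green band, set it squarely over the upright stud held in the blue vice, and screw it on clockwise until the resistance rises as it comes down on the spring washer at the stop. Nip it up so that it stays lightly snug against the washer by itself, without forcing it at any time, then let go; leave the red-banded gauge, the hammer and the steel billets alone.

Things in the scene. Friction and masses are not known exactly. Their poses are not given: they have to be found in the camera images.
- go_gauge_center (a point): GO gauge, green band and green top: steel ring gauge, outside 55 mm, 28 mm tall, lying flat; bore 30 mm with inside thread ridges (24 mm between them) 11 mm above its underside. Point: its centre, half-way up; z: its axis. 0.28 kg. Use it the way up it lies.
- nogo_gauge_center (a point): NO-GO gauge, red band and red top: steel ring gauge, outside 55 mm, 28 mm tall, lying flat; bore 30 mm with inside thread ridges (24 mm between them) 11 mm above its underside. Point: its centre, half-way up; z: its axis. To be left alone.
- stud_top (a point): Centre of the top of the fixed upright stud, 123 mm above the bench. Plain nose, 22 mm in diameter with a round (domed) end, for 10 mm down; below it a right-hand three-start thread, 28 mm over the crests, that lowers the gauge 18 mm per full clockwise turn (6 mm between neighbouring ridges) and runs past the stop. Set loosely on it, the gauge rests with its underside 98 to 104 mm above the bench.
- vice: Blue machine vice, 110 x 190 mm, fixed to the bench, holding the stud upright over its centre; jaws and the stud's square foot reach 62 mm above the bench. Origin: centre of its underside; y along its screw.
- washer: Copper-coloured washer round the stud, 47 mm wide, 3 mm thick, origin at its underside; floats on a stiff spring (80 N/mm) over a brass nut. Its top stands 83 to 89 mm above the bench, different each time. The turning torque rises by about 0.02 N m per newton on it. About 15 degrees of turning past first touch is snug (some 15 N), 25 is too much; the thread then holds it when let go.
- stud: The stud, in a rubber bush: it twists a little with the turning torque (1.5 N m per rad) and springs back when let go. Origin on its axis at bench height, z up. Within at most a third of a turn clockwise the gauge's thread catches (then about 1 mm of axial play); from there it runs down about 0.6 to 1.1 turns at little torque (mostly under 0.15 N m) until it meets the washer.
- hammer_mid (a point): Small hammer with a wooden handle, 260 mm long, lying on the bench; this point at its middle. To be left alone.
- billet_a_mid (a point): Dark steel billet, 66 mm in diameter, 45 mm tall, standing; point at its centre. To be left alone.
- billet_b_mid (a point): Dark steel billet, 48 mm in diameter, 38 mm tall, standing; point at its centre. To be left alone.
- go_gauge: The same GO gauge; origin at the centre of its underside.

How it is judged:
On the way:
1. the green-banded gauge is set squarely over the nose of the stud (horizontal distance between go_gauge_center and stud_top below 0.005 m and z of go_gauge_center in the frame of stud_top below 0.001 m and angle between go_gauge_center's own z axis and vertical below 0.2 rad), for 0.1 s.
At the end, for the whole second after the job is handed in: The green-banded gauge is on the stud (axes within 3 mm, tilted less than 0.06 rad), at rest, let go, and presses on the washer with more than 7 N by itself (contact force between go_gauge and washer above 7 N and horizontal distance between go_gauge_center and stud_top below 0.003 m and angle between go_gauge_center's own z axis and vertical below 0.06 rad and angular speed of go_gauge below 0.05 rad/s and linear speed of go_gauge below 0.01 m/s); the robot touches nothing.
It fails at once if the gauge is forced: it presses on the washer with more than 32 N (contact force between go_gauge and washer above 32 N).
It fails at once if the gauge is forced or jammed on the stud with contact forces of more than 100 N in all (contact force between go_gauge and stud above 100 N).
It fails at once if the red-banded gauge is moved more than 20 mm (distance of nogo_gauge_center from where it was at the start of the episode above 0.02 m).
It fails at once if the hammer is moved more than 20 mm (distance of hammer_mid from where it was at the start of the episode above 0.02 m).
It fails at once if a billet is moved more than 20 mm (distance of any of billet_a_mid, billet_b_mid from where it was at the start of the episode above 0.02 m).
It also fails if it takes over 72 s, if anything falls off the work surface, if the arm or the gripper's body presses on something with over 40 N, if the wrist force passes 120 N, or if a joint passes its speed limit or range.

## Working session

There is one attempt and no reset: what is moved stays moved. The work goes in short steps, Python scripts to look and compute and a tool call to move; the robot and the scene stay as the last step left them, time stands still between calls to the robot, and variables do not carry over. Pictures are saved under pics/ and viewed, at most 10 in all, crops included, and the job is handed in when it is done.

Besides the shell and the picture viewer there is one more tool, called after "Request:" by a JSON object that holds its "op" and its "data", one argument or row to a line. apply_moves: Moves the arm, as the interface text tells. Its arguments: {"type":"object","properties":{"increments":{"type":"array"},"force":{"type":"number"}},"required":["increments"]}

```bash
mkdir -p pics
cat > h.py <<'E'
import numpy as np, cv2
from workcell import ctrl, vision, workorder, models
def K(p):
    f=210/np.tan(np.radians(p["vfov"])/2); return np.array([[f,0,p["cx"]],[0,f,p["cy"]],[0,0,1]])
def ray(p,uv):
    uv=np.asarray(uv,float).reshape(-1,1,2)
    n=cv2.undistortPoints(uv,K(p),np.array(p["D"],float)).reshape(-1,2)
    R=np.array(p["R"]);t=np.array(p["t"])
    return -R.T@t, np.c_[n,np.ones(len(n))]@R
def at_z(p,uv,z):
    o,d=ray(p,uv); return o+d*((z-o[2])/d[:,2])[:,None]
def cloud(p,depth,mask):
    v,u=np.nonzero(mask&(depth>0)); o,d=ray(p,np.c_[u,v]); return o+d*depth[v,u][:,None]
E
cat > a.py <<'E'
from h import *
print(ctrl.state(), ctrl.grip_point_offset)
Z=dict(go_gauge_center=.014,nogo_gauge_center=.014,stud_top=.123,hammer_mid=.01,billet_a_mid=.022,billet_b_mid=.019,vice=0,washer=.083)
ims=[]
for c in("scene","top"):
    im,dp=vision.camera(c);p=vision.camera_params(c);ims.append(im);cv2.imwrite(f"pics/{c}0.png",im)
    print(c,p["t"])
    for n,z in Z.items():
        for r in models.landmark_of(n,c)[:2]: print(n,round(r["conf"],2),np.round(r["position"]),at_z(p,r["position"],z)[0].round(4))
E
python3 a.py
```

```text
{'time': 0.0, 'joints': array([ 1.06241950e+00,  4.91596790e-01,  1.55946062e+00,  3.44788716e-05,
        1.09168621e+00, -1.05600818e-01]), 'joint_vel': array([-0.00041123,  0.00138053,  0.00062801,  0.00090678, -0.00182277,
        0.00173552]), 'joint_efforts': array([ 4.41802127e-03, -6.18460035e+01, -2.61593038e+01,  2.92753998e-05,
        4.04807637e-03,  1.48808112e-07]), 'eef_pos': array([0.24484561, 0.57479911, 0.23070076]), 'tcp_rot': array([ 2.00037237e-01,  9.79788126e-01, -5.43958349e-04, -1.88484410e-04]), 'force': array([0.4152881 , 0.38212714, 0.0459305 ]), 'torque': array([ 0.00210985, -0.02031385, -0.02790958]), 'grasp_force': 0.0, 'finger_gap': 0.08541972030574665} 0.0187
scene [ 0.52511356 -0.13462311  1.1334181 ]
go_gauge_center 0.66 [295. 154.] [ 0.4274 -0.2099  0.014 ]
nogo_gauge_center 0.66 [245. 168.] [ 0.5635 -0.2113  0.014 ]
stud_top 0.62 [305. 222.] [0.5733 0.1072 0.123 ]
billet_a_mid 0.98 [203. 269.] [0.7562 0.0485 0.022 ]
billet_a_mid 0.65 [179. 186.] [ 0.7278 -0.2018  0.022 ]
billet_b_mid 0.57 [283. 375.] [0.7101 0.3036 0.019 ]
vice 0.86 [308. 268.] [0.5651 0.1149 0.    ]
washer 0.51 [305. 241.] [0.575  0.1149 0.083 ]
top [0.04934349 0.61461666 1.00825999]
go_gauge_center 0.96 [400. 299.] [ 0.4321 -0.2214  0.014 ]
nogo_gauge_center 0.64 [393. 235.] [ 0.583 -0.21   0.014]
stud_top 0.85 [258. 230.] [0.5715 0.1041 0.123 ]
hammer_mid 0.68 [387. 175.] [ 0.7318 -0.2002  0.01  ]
billet_a_mid 0.82 [280. 159.] [0.7636 0.0606 0.022 ]
billet_b_mid 0.56 [179. 182.] [0.7063 0.3042 0.019 ]
vice 0.57 [259. 235.] [0.5821 0.1082 0.    ]
washer 0.47 [256. 233.] [0.5729 0.1108 0.083 ]
```

View pics/top0.png

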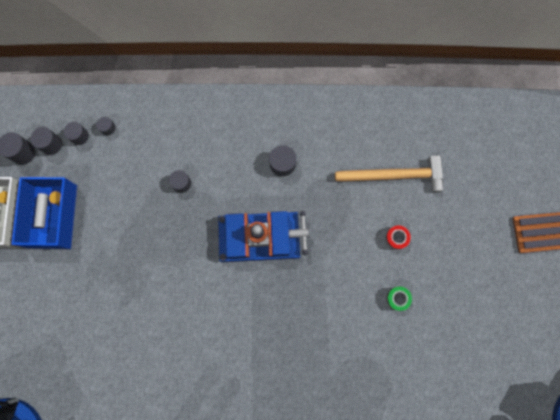

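View pics/scene0.png

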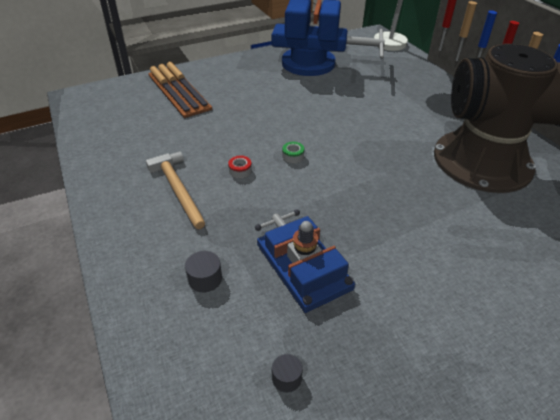

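The top view shows the green ring at (400,299), the red ring at (399,237), the stud at (258,230) and the hammer at (387,175). The networks agree with this. Next I go over the stud for a closer look.

Request:
{"op": "apply_moves", "data": {
  "increments": [
    {"delta_rot": [0, 0, -0.1007], "travel": [0, 0, 0], "gripper": -1},
    {"delta_rot": [0, 0, -0.1007], "travel": [0, 0, 0], "gripper": -1},
    {"delta_rot": [0, 0, -0.1007], "travel": [0, 0, 0], "gripper": -1},
    {"delta_rot": [0, 0, -0.1007], "travel": [0, 0, 0], "gripper": -1},
    {"delta_rot": [0, 0, 0], "travel": [-2.05, -2.93, -0.4], "gripper": -1},
    {"delta_rot": [0, 0, 0], "travel": [-2.05, -2.93, -0.4], "gripper": -1},
    {"delta_rot": [0, 0, 0], "travel": [-2.05, -2.93, -0.4], "gripper": -1},
    {"delta_rot": [0, 0, 0], "travel": [-2.05, -2.93, -0.4], "gripper": -1},
    {"delta_rot": [0, 0, 0], "travel": [-2.05, -2.93, -0.4], "gripper": -1},
    {"delta_rot": [0, 0, 0], "travel": [-2.05, -2.93, -0.4], "gripper": -1},
    {"delta_rot": [0, 0, 0], "travel": [-2.05, -2.93, -0.4], "gripper": -1},
    {"delta_rot": [0, 0, 0], "travel": [-2.05, -2.93, -0.4], "gripper": -1},
    {"delta_rot": [0, 0, 0], "travel": [-2.05, -2.93, -0.4], "gripper": -1},
    {"delta_rot": [0, 0, 0], "travel": [-2.05, -2.93, -0.4], "gripper": -1},
    {"delta_rot": [0, 0, 0], "travel": [-2.05, -2.93, -0.4], "gripper": -1},
    {"delta_rot": [0, 0, 0], "travel": [-2.05, -2.93, -0.4], "gripper": -1},
    {"delta_rot": [0, 0, 0], "travel": [-2.05, -2.93, -0.4], "gripper": -1},
    {"delta_rot": [0, 0, 0], "travel": [-2.05, -2.93, -0.4], "gripper": -1},
    {"delta_rot": [0, 0, 0], "travel": [-2.05, -2.93, -0.4], "gripper": -1},
    {"delta_rot": [0, 0, 0], "travel": [-2.05, -2.93, -0.4], "gripper": -1}
  ]
}}

```text
time: 2.57
eef_pos: [0.5737, 0.1045, 0.2957]
tcp_rot: [0.0, 1.0, 0.0, 0.0]
force: [0.1, 0.3, 0.0]
finger_gap: 0.0854
grasp_force: 0.0
```

```bash
cat > w.py <<'E'
from h import *
import sys
name=sys.argv[1]
p=vision.camera_params("wrist");im,dp=vision.camera("wrist");cv2.imwrite(f"pics/{name}.png",im)
s=ctrl.state();print(s["eef_pos"].round(4),s["joints"].round(3),"cam",(-np.array(p["R"]).T@np.array(p["t"])).round(3))
for a in sys.argv[2:]:
    n,z=a.split("=")
    for r in models.landmark_of(n,"wrist")[:2]: print(n,round(r["conf"],2),np.round(r["position"]),at_z(p,r["position"],float(z))[0].round(4))
    for r in models.cut_out(n,"wrist")[:1]:
        c=cloud(p,dp,r["region"]); zt=np.percentile(c[:,2],95); t=c[abs(c[:,2]-zt)<.003]
        print(" mask",r["region"].sum(),"ztop",zt.round(4),"mean",t.mean(0).round(4),"mid",((t.min(0)+t.max(0))/2).round(4),"ext",np.ptp(t,axis=0).round(4))
np.savez(f"pics/{name}.npz",im=im,dp=dp,R=p["R"],t=p["t"])
E
python3 w.py stud1 stud_top=.123 washer=.083 vice=0 stud=0 nogo_gauge_center=.014 go_gauge_center=.014
```

```text
[0.577  0.1002 0.296 ] [ 0.06   0.375  1.572 -0.002  1.191 -1.508] cam [0.507 0.105 0.438]
stud_top 0.77 [289. 191.] [0.5761 0.1098 0.123 ]
 mask 1416 ztop 0.1215 mean [0.5727 0.109  0.1208] mid [0.5731 0.1092 0.121 ] ext [0.0162 0.0168 0.005 ]
washer 0.87 [285. 184.] [0.5771 0.106  0.083 ]
 mask 762 ztop 0.0857 mean [0.5699 0.1088 0.0845] mid [0.5734 0.1091 0.0849] ext [0.0457 0.0459 0.0043]
vice 0.86 [288. 167.] [0.5707 0.1093 0.    ]
 mask 13423 ztop 0.0856 mean [0.5697 0.1088 0.0845] mid [0.5734 0.1091 0.0856] ext [0.0457 0.046  0.006 ]
stud 0.88 [284. 171.] [0.5763 0.1052 0.    ]
 mask 1460 ztop 0.1214 mean [0.5727 0.109  0.1207] mid [0.5727 0.1092 0.121 ] ext [0.0171 0.0168 0.0051]
nogo_gauge_center 0.82 [ 42. 173.] [ 0.5747 -0.2237  0.014 ]
 mask 1628 ztop 0.0297 mean [ 0.5737 -0.2172  0.0286] mid [ 0.5743 -0.2181  0.0291] ext [0.055  0.0551 0.0048]
go_gauge_center 0.6 [30. 63.] [ 0.4327 -0.2174  0.014 ]
go_gauge_center 0.48 [287. 170.] [0.5716 0.108  0.014 ]
 mask 1918 ztop 0.0297 mean [ 0.4321 -0.2148  0.0285] mid [ 0.4322 -0.2155  0.0293] ext [0.0549 0.0554 0.005 ]
```

View pics/stud1.png

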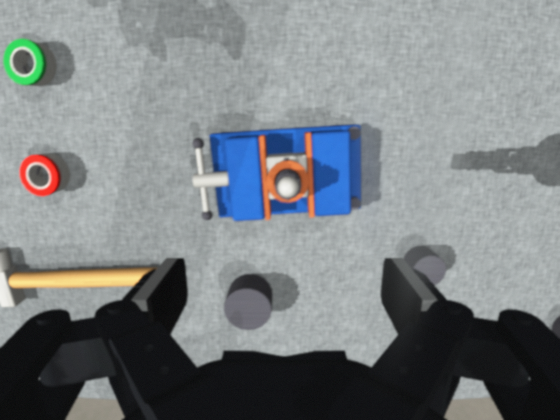

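Over the stud, the wrist view shows the washer and stud at about (288,183), the green ring at (24,62) and the red ring at (40,175). Masks plus depth put the stud at (0.573, 0.109), the green gauge at (0.432, -0.2155) and the washer top at about 0.0855.

Request:
{"op": "apply_moves", "data": {
  "increments": [
    {"delta_rot": [0, 0, 0], "travel": [1.21, -2.63, 1.1], "gripper": -1},
    {"delta_rot": [0, 0, 0], "travel": [1.21, -2.63, 1.1], "gripper": -1},
    {"delta_rot": [0, 0, 0], "travel": [1.21, -2.63, 1.1], "gripper": -1},
    {"delta_rot": [0, 0, 0], "travel": [1.21, -2.63, 1.1], "gripper": -1},
    {"delta_rot": [0, 0, 0], "travel": [1.21, -2.63, 1.1], "gripper": -1},
    {"delta_rot": [0, 0, 0], "travel": [1.21, -2.63, 1.1], "gripper": -1},
    {"delta_rot": [0, 0, 0], "travel": [1.21, -2.63, 1.1], "gripper": -1},
    {"delta_rot": [0, 0, 0], "travel": [1.21, -2.63, 1.1], "gripper": -1},
    {"delta_rot": [0, 0, 0], "travel": [1.21, -2.63, 1.1], "gripper": -1},
    {"delta_rot": [0, 0, 0], "travel": [1.21, -2.63, 1.1], "gripper": -1},
    {"delta_rot": [0, 0, 0], "travel": [1.21, -2.63, 1.1], "gripper": -1},
    {"delta_rot": [0, 0, 0], "travel": [1.21, -2.63, 1.1], "gripper": -1},
    {"delta_rot": [0, 0, 0], "travel": [0, 0, 0], "gripper": -1},
    {"delta_rot": [0, 0, 0], "travel": [0, 0, 0], "gripper": -1},
    {"delta_rot": [0, 0, 0], "travel": [0, 0, 0], "gripper": -1}
  ]
}}

```text
time: 4.47
eef_pos: [0.428, -0.2092, 0.1635]
tcp_rot: [0.0, 1.0, 0.0, 0.0]
force: [-1.0, 0.3, -0.2]
finger_gap: 0.0853
grasp_force: 0.0
```

```bash
python3 w.py go1 go_gauge_center=.014
```

```text
[ 0.4282 -0.2089  0.1636] [-0.593  0.375  1.992  0.     0.774 -2.164] cam [ 0.361 -0.209  0.306]
go_gauge_center 0.77 [276. 200.] [ 0.4337 -0.2166  0.014 ]
 mask 2572 ztop 0.0291 mean [ 0.4306 -0.2166  0.0279] mid [ 0.4313 -0.2169  0.0286] ext [0.0559 0.0544 0.0049]
```

Request:
{"op": "apply_moves", "data": {
  "increments": [
    {"delta_rot": [0, 0, 0], "travel": [-0.17, -0.37, 1.8], "gripper": -1},
    {"delta_rot": [0, 0, 0], "travel": [-0.17, -0.37, 1.8], "gripper": -1},
    {"delta_rot": [0, 0, 0], "travel": [0, 0, 1.8], "gripper": -1},
    {"delta_rot": [0, 0, 0], "travel": [0, 0, 1.8], "gripper": -1},
    {"delta_rot": [0, 0, 0], "travel": [0, 0, 1.8], "gripper": -1},
    {"delta_rot": [0, 0, 0], "travel": [0, 0, 1.8], "gripper": -1},
    {"delta_rot": [0, 0, 0], "travel": [0, 0, 1.8], "gripper": -1},
    {"delta_rot": [0, 0, 0], "travel": [0, 0, 1.8], "gripper": -1},
    {"delta_rot": [0, 0, 0], "travel": [0, 0, 0.8], "gripper": -1},
    {"delta_rot": [0, 0, 0], "travel": [0, 0, 0.8], "gripper": -1},
    {"delta_rot": [0, 0, 0], "travel": [0, 0, 0], "gripper": -1},
    {"delta_rot": [0, 0, 0], "travel": [0, 0, 0], "gripper": -1},
    {"delta_rot": [0, 0, 0], "travel": [0, 0, 0], "gripper": 1},
    {"delta_rot": [0, 0, 0], "travel": [0, 0, 0], "gripper": 1},
    {"delta_rot": [0, 0, 0], "travel": [0, 0, 0], "gripper": 1},
    {"delta_rot": [0, 0, 0], "travel": [0, 0, 0], "gripper": 1},
    {"delta_rot": [0, 0, 0], "travel": [0, 0, 0], "gripper": 1},
    {"delta_rot": [0, 0, 0], "travel": [0, 0, 0], "gripper": 1}
  ],
  "force": 40
}}

```text
time: 6.12
eef_pos: [0.4315, -0.217, 0.0043]
tcp_rot: [-0.0, 1.0, -0.0, 0.001]
force: [-1.3, 1.2, 9.3]
finger_gap: 0.054
grasp_force: 40.2
```

Request:
{"op": "apply_moves", "data": {
  "increments": [
    {"delta_rot": [0, 0, 0], "travel": [0, 0, -0.5], "gripper": 1},
    {"delta_rot": [0, 0, 0], "travel": [0, 0, -1.5], "gripper": 1},
    {"delta_rot": [0, 0, 0], "travel": [0, 0, -2.5], "gripper": 1},
    {"delta_rot": [0, 0, 0], "travel": [0, 0, -2.5], "gripper": 1},
    {"delta_rot": [0, 0, 0], "travel": [0, 0, -2.5], "gripper": 1},
    {"delta_rot": [0, 0, 0], "travel": [0, 0, -2.5], "gripper": 1},
    {"delta_rot": [0, 0, 0], "travel": [0, 0, -2.5], "gripper": 1},
    {"delta_rot": [0, 0, 0], "travel": [0, 0, -2.5], "gripper": 1},
    {"delta_rot": [0, 0, 0], "travel": [0, 0, -2.0], "gripper": 1},
    {"delta_rot": [0, 0, 0], "travel": [0, 0, -1.0], "gripper": 1},
    {"delta_rot": [0, 0, 0], "travel": [0, 0, 0], "gripper": 1},
    {"delta_rot": [0, 0, 0], "travel": [0, 0, 0], "gripper": 1},
    {"delta_rot": [0, 0, 0], "travel": [0, 0, 0], "gripper": 1}
  ]
}}

```text
time: 7.2
eef_pos: [0.4307, -0.2165, 0.2026]
tcp_rot: [0.0, 1.0, 0.0, -0.0]
force: [-0.2, -0.9, -3.2]
finger_gap: 0.0536
grasp_force: 43.1
```

```bash
python3 w.py held1 go_gauge_center=.2
```

```text
[ 0.4307 -0.2165  0.2024] [-0.603  0.327  1.934  0.     0.883 -2.174] cam [ 0.364 -0.216  0.345]
 mask 12844 ztop 0.227 mean [ 0.4289 -0.216   0.2261] mid [ 0.4305 -0.2161  0.2261] ext [0.055  0.0539 0.0042]
```

View pics/held1.png

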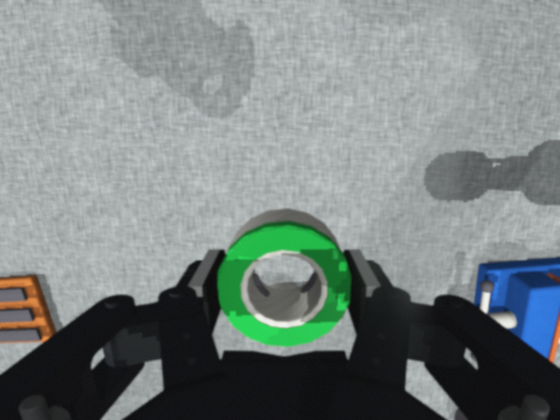

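The green gauge is held squarely in view (ring centre at about (285,285)), and its centre is on the TCP. Next I move it past the stud for a still look at the stud.

Request:
{"op": "apply_moves", "data": {
  "increments": [
    {"delta_rot": [0, 0, 0], "travel": [-0.7, 1.16, -0.14], "gripper": 1},
    {"delta_rot": [0, 0, 0], "travel": [-1.5, 2.325, -0.14], "gripper": 1},
    {"delta_rot": [0, 0, 0], "travel": [-1.5, 2.325, -0.14], "gripper": 1},
    {"delta_rot": [0, 0, 0], "travel": [-1.5, 2.325, -0.14], "gripper": 1},
    {"delta_rot": [0, 0, 0], "travel": [-1.5, 2.325, -0.14], "gripper": 1},
    {"delta_rot": [0, 0, 0], "travel": [-1.5, 2.325, -0.14], "gripper": 1},
    {"delta_rot": [0, 0, 0], "travel": [-1.5, 2.325, -0.14], "gripper": 1},
    {"delta_rot": [0, 0, 0], "travel": [-1.5, 2.325, -0.14], "gripper": 1},
    {"delta_rot": [0, 0, 0], "travel": [-1.5, 2.325, -0.14], "gripper": 1},
    {"delta_rot": [0, 0, 0], "travel": [-1.5, 2.325, -0.14], "gripper": 1},
    {"delta_rot": [0, 0, 0], "travel": [-1.5, 2.325, -0.14], "gripper": 1},
    {"delta_rot": [0, 0, 0], "travel": [-1.5, 2.325, -0.14], "gripper": 1},
    {"delta_rot": [0, 0, 0], "travel": [-1.5, 2.325, -0.14], "gripper": 1},
    {"delta_rot": [0, 0, 0], "travel": [-1.5, 2.325, -0.14], "gripper": 1},
    {"delta_rot": [0, 0, 0], "travel": [-0.7, 1.16, -0.14], "gripper": 1},
    {"delta_rot": [0, 0, 0], "travel": [0, 0, 0], "gripper": 1},
    {"delta_rot": [0, 0, 0], "travel": [0, 0, 0], "gripper": 1},
    {"delta_rot": [0, 0, 0], "travel": [0, 0, 0], "gripper": 1},
    {"delta_rot": [0, 0, 0], "travel": [0, 0, 0], "gripper": 1}
  ]
}}

```text
time: 8.93
eef_pos: [0.6397, 0.1077, 0.2241]
tcp_rot: [0.0, 1.0, -0.0, -0.0]
force: [-0.7, -0.9, -3.4]
finger_gap: 0.054
grasp_force: 43.1
```

```bash
python3 w.py stud2 stud_top=.123 washer=.083 go_gauge_center=.21
```

```text
[0.6398 0.1077 0.2243] [ 0.065  0.532  1.504 -0.     1.106 -1.505] cam [0.573 0.108 0.366]
stud_top 0.7 [287. 120.] [0.5742 0.11   0.123 ]
 mask 2552 ztop 0.1216 mean [0.5735 0.1091 0.1208] mid [0.5735 0.1088 0.1215] ext [0.0171 0.0161 0.0059]
washer 0.94 [284. 120.] [0.5745 0.1082 0.083 ]
 mask 1388 ztop 0.0858 mean [0.5729 0.1093 0.0846] mid [0.5731 0.1092 0.0847] ext [0.0455 0.046  0.0038]
 mask 12950 ztop 0.2485 mean [0.6379 0.1081 0.2476] mid [0.6396 0.1081 0.2477] ext [0.0552 0.0541 0.0044]
```

Request:
{"op": "apply_moves", "data": {
  "increments": [
    {"delta_rot": [0, 0, 0], "travel": [0.7, 0.09, 0], "gripper": 1},
    {"delta_rot": [0, 0, 0], "travel": [1.5, 0, 0], "gripper": 1},
    {"delta_rot": [0, 0, 0], "travel": [2.2, 0, 0], "gripper": 1},
    {"delta_rot": [0, 0, 0], "travel": [1.5, 0, 0], "gripper": 1},
    {"delta_rot": [0, 0, 0], "travel": [0.72, 0, 0], "gripper": 1},
    {"delta_rot": [0, 0, -0.12], "travel": [0, 0, 0.9], "gripper": 1},
    {"delta_rot": [0, 0, -0.12], "travel": [0, 0, 0.9], "gripper": 1},
    {"delta_rot": [0, 0, -0.12], "travel": [0, 0, 0.9], "gripper": 1},
    {"delta_rot": [0, 0, -0.12], "travel": [0, 0, 0.9], "gripper": 1},
    {"delta_rot": [0, 0, -0.12], "travel": [0, 0, 0.9], "gripper": 1},
    {"delta_rot": [0, 0, -0.12], "travel": [0, 0, 0.9], "gripper": 1},
    {"delta_rot": [0, 0, -0.12], "travel": [0, 0, 0.9], "gripper": 1},
    {"delta_rot": [0, 0, -0.12], "travel": [0, 0, 0.9], "gripper": 1},
    {"delta_rot": [0, 0, -0.12], "travel": [0, 0, 0.9], "gripper": 1},
    {"delta_rot": [0, 0, 0], "travel": [0, 0, 0.4], "gripper": 1},
    {"delta_rot": [0, 0, 0], "travel": [0, 0, 0], "gripper": 1},
    {"delta_rot": [0, 0, 0], "travel": [0, 0, 0], "gripper": 1},
    {"delta_rot": [0, 0, 0], "travel": [0, 0, 0], "gripper": 1}
  ]
}}

```text
time: 10.78
eef_pos: [0.5743, 0.1096, 0.1399]
tcp_rot: [-0.513, 0.858, -0.0, 0.0]
force: [0.5, -0.7, -3.4]
finger_gap: 0.0537
grasp_force: 43.1
```

```bash
python3 -c "
from h import *
s=ctrl.state()
from scipy.spatial.transform import Rotation as R
print(s['eef_pos'],s['joints'].round(3),R.from_quat(s['tcp_rot']).as_matrix().round(3),s['force'],s['torque'])"
```

```text
[0.5742883  0.10959882 0.139867  ] [ 0.076  0.54   1.756  0.     0.844 -2.572] [[-0.474 -0.881  0.001]
 [-0.881  0.474  0.   ]
 [-0.001 -0.001 -1.   ]] [ 0.4736741  -0.69862115 -3.42489672] [0.00559193 0.00692805 0.0125174 ]
```

Request:
{"op": "apply_moves", "data": {
  "increments": [
    {"delta_rot": [0, 0, 0], "travel": [0.08, 0.02, 0.3], "gripper": 1},
    {"delta_rot": [0, 0, 0], "travel": [0, 0, 0.3], "gripper": 1},
    {"delta_rot": [0, 0, 0], "travel": [0, 0, 0.3], "gripper": 1},
    {"delta_rot": [0, 0, 0], "travel": [0, 0, 0.3], "gripper": 1},
    {"delta_rot": [0, 0, 0], "travel": [0, 0, 0.3], "gripper": 1},
    {"delta_rot": [0, 0, 0], "travel": [0, 0, 0.3], "gripper": 1},
    {"delta_rot": [0, 0, 0], "travel": [0, 0, 0.3], "gripper": 1},
    {"delta_rot": [0, 0, 0], "travel": [0, 0, 0.2], "gripper": 1},
    {"delta_rot": [0, 0, 0], "travel": [0, 0, 0.2], "gripper": 1},
    {"delta_rot": [0, 0, 0], "travel": [0, 0, 0.2], "gripper": 1},
    {"delta_rot": [0, 0, 0], "travel": [0, 0, 0.2], "gripper": 1},
    {"delta_rot": [0, 0, 0], "travel": [0, 0, 0], "gripper": 1},
    {"delta_rot": [0, 0, 0], "travel": [0, 0, 0], "gripper": 1}
  ]
}}

```text
time: 11.87
eef_pos: [0.5734, 0.1089, 0.1102]
tcp_rot: [-0.514, 0.858, 0.0, -0.0]
force: [0.3, 0.6, -2.7]
finger_gap: 0.0537
grasp_force: 43.1
```

Request:
{"op": "apply_moves", "data": {
  "increments": [
    {"delta_rot": [0, 0, 0], "travel": [0, 0, 0.1], "gripper": 1},
    {"delta_rot": [0, 0, 0], "travel": [0, 0, 0.1], "gripper": 1},
    {"delta_rot": [0, 0, 0], "travel": [0, 0, 0.1], "gripper": 1},
    {"delta_rot": [0, 0, 0], "travel": [0, 0, 0], "gripper": 1},
    {"delta_rot": [0, 0, 0], "travel": [0, 0, 0], "gripper": 1}
  ]
}}

```text
time: 12.28
eef_pos: [0.5735, 0.109, 0.1075]
tcp_rot: [-0.514, 0.858, -0.0, 0.0]
force: [-0.5, -0.5, -0.4]
finger_gap: 0.0537
grasp_force: 43.4
```

Request:
{"op": "apply_moves", "data": {
  "increments": [
    {"delta_rot": [0, 0, 0.1], "travel": [0, 0, 0.0], "gripper": 1},
    {"delta_rot": [0, 0, 0.1], "travel": [0, 0, 0.0], "gripper": 1},
    {"delta_rot": [0, 0, 0.1], "travel": [0, 0, 0.0], "gripper": 1},
    {"delta_rot": [0, 0, 0.1], "travel": [0, 0, 0.0], "gripper": 1},
    {"delta_rot": [0, 0, 0], "travel": [0, 0, 0], "gripper": 1}
  ]
}}

```text
time: 12.7
eef_pos: [0.5734, 0.1089, 0.1072]
tcp_rot: [-0.331, 0.943, 0.0, -0.0]
force: [-0.5, -0.4, -2.9]
finger_gap: 0.0541
grasp_force: 43.1
```

```bash
cat > s.py <<'E'
from h import *
s=ctrl.state()
print(s['eef_pos'].round(4),s['joints'].round(3),s['force'].round(2),s['torque'].round(3),s['time'])
E
python3 s.py
```

```text
[0.5734 0.1089 0.1072] [ 0.075  0.584  1.784  0.     0.774 -2.172] [-0.49 -0.4  -2.89] [ 0.026 -0.016  0.059] 12.7
```

Request:
{"op": "apply_moves", "data": {
  "increments": [
    {"delta_rot": [0, 0, 0.1], "travel": [0, 0, 0.04], "gripper": 1},
    {"delta_rot": [0, 0, 0.1], "travel": [0, 0, 0.04], "gripper": 1},
    {"delta_rot": [0, 0, 0.1], "travel": [0, 0, 0.04], "gripper": 1},
    {"delta_rot": [0, 0, 0.1], "travel": [0, 0, 0.04], "gripper": 1},
    {"delta_rot": [0, 0, 0.1], "travel": [0, 0, 0.03], "gripper": 1},
    {"delta_rot": [0, 0, 0], "travel": [0, 0, 0], "gripper": 1}
  ]
}}

```text
time: 13.2
eef_pos: [0.5734, 0.1089, 0.1053]
tcp_rot: [-0.089, 0.996, 0.0, -0.0]
force: [0.2, -0.4, -2.8]
finger_gap: 0.0538
grasp_force: 43.2
```

```bash
python3 s.py
```

```text
[0.5734 0.1089 0.1053] [ 0.075  0.586  1.785  0.     0.77  -1.675] [ 0.22 -0.43 -2.77] [ 0.026  0.012 -0.025] 13.2
```

Request:
{"op": "apply_moves", "data": {
  "increments": [
    {"delta_rot": [0, 0, 0.1], "travel": [0, 0, 0.06], "gripper": 1},
    {"delta_rot": [0, 0, 0.1], "travel": [0, 0, 0.05], "gripper": 1},
    {"delta_rot": [0, 0, 0.1], "travel": [0, 0, 0.05], "gripper": 1},
    {"delta_rot": [0, 0, 0.1], "travel": [0, 0, 0.04], "gripper": 1},
    {"delta_rot": [0, 0, 0], "travel": [0, 0, 0], "gripper": 1}
  ]
}}

```text
time: 13.62
eef_pos: [0.5734, 0.109, 0.1038]
tcp_rot: [0.109, 0.994, 0.0, 0.0]
force: [-1.6, 0.1, 2.1]
finger_gap: 0.0536
grasp_force: 43.6
```

```bash
python3 s.py
```

```text
[0.5734 0.109  0.1038] [ 0.075  0.588  1.786  0.     0.767 -1.277] [-1.56  0.07  2.11] [0.019 0.263 0.039] 13.6167
```

Request:
{"op": "apply_moves", "data": {
  "increments": [
    {"delta_rot": [0, 0, 0.1], "travel": [0, 0, 0.01], "gripper": 1},
    {"delta_rot": [0, 0, 0.1], "travel": [0, 0, 0.03], "gripper": 1},
    {"delta_rot": [0, 0, 0.1], "travel": [0, 0, 0.03], "gripper": 1},
    {"delta_rot": [0, 0, 0.1], "travel": [0, 0, 0.03], "gripper": 1},
    {"delta_rot": [0, 0, 0], "travel": [0, 0, 0], "gripper": 1}
  ]
}}

```text
time: 14.03
eef_pos: [0.5734, 0.109, 0.1026]
tcp_rot: [0.304, 0.953, 0.0, 0.0]
force: [-1.4, 0.2, 1.9]
finger_gap: 0.0537
grasp_force: 43.6
```

```bash
python3 s.py
```

```text
[0.5734 0.109  0.1026] [ 0.075  0.59   1.787  0.     0.764 -0.879] [-1.42  0.19  1.86] [0.17  0.374 0.045] 14.0333
```

Request:
{"op": "apply_moves", "data": {
  "increments": [
    {"delta_rot": [0, 0, 0.1], "travel": [0, 0, 0.02], "gripper": 1},
    {"delta_rot": [0, 0, 0.1], "travel": [0, 0, 0.028], "gripper": 1},
    {"delta_rot": [0, 0, 0.1], "travel": [0, 0, 0.029], "gripper": 1},
    {"delta_rot": [0, 0, 0.1], "travel": [0, 0, 0.028], "gripper": 1},
    {"delta_rot": [0, 0, 0.1], "travel": [0, 0, 0.029], "gripper": 1},
    {"delta_rot": [0, 0, 0.1], "travel": [0, 0, 0.028], "gripper": 1},
    {"delta_rot": [0, 0, 0.1], "travel": [0, 0, 0.029], "gripper": 1},
    {"delta_rot": [0, 0, 0.1], "travel": [0, 0, 0.028], "gripper": 1},
    {"delta_rot": [0, 0, 0], "travel": [0, 0, 0], "gripper": 1}
  ]
}}

```text
time: 14.78
eef_pos: [0.5734, 0.1091, 0.1004]
tcp_rot: [0.651, 0.759, 0.0, -0.0]
force: [-1.9, 1.5, 1.8]
finger_gap: 0.0538
grasp_force: 43.6
```

```bash
python3 s.py
```

```text
[0.5734 0.1091 0.1004] [ 0.075  0.593  1.789  0.     0.76  -0.08 ] [-1.9   1.51  1.85] [ 0.283  0.287 -0.005] 14.7833
```

Request:
{"op": "apply_moves", "data": {
  "increments": [
    {"delta_rot": [0, 0, 0.1], "travel": [0, 0, 0.028], "gripper": 1},
    {"delta_rot": [0, 0, 0.1], "travel": [0, 0, 0.028], "gripper": 1},
    {"delta_rot": [0, 0, 0.1], "travel": [0, 0, 0.029], "gripper": 1},
    {"delta_rot": [0, 0, 0.1], "travel": [0, 0, 0.028], "gripper": 1},
    {"delta_rot": [0, 0, 0.1], "travel": [0, 0, 0.029], "gripper": 1},
    {"delta_rot": [0, 0, 0.1], "travel": [0, 0, 0.028], "gripper": 1},
    {"delta_rot": [0, 0, 0.1], "travel": [0, 0, 0.029], "gripper": 1},
    {"delta_rot": [0, 0, 0.1], "travel": [0, 0, 0.028], "gripper": 1},
    {"delta_rot": [0, 0, 0.1], "travel": [0, 0, 0.029], "gripper": 1},
    {"delta_rot": [0, 0, 0.1], "travel": [0, 0, 0.028], "gripper": 1},
    {"delta_rot": [0, 0, 0.1], "travel": [0, 0, 0.029], "gripper": 1},
    {"delta_rot": [0, 0, 0.1], "travel": [0, 0, 0.028], "gripper": 1},
    {"delta_rot": [0, 0, 0], "travel": [0, 0, 0], "gripper": 1}
  ]
}}

```text
time: 15.87
eef_pos: [0.5736, 0.109, 0.097]
tcp_rot: [0.966, 0.26, 0.0, -0.0]
force: [-1.0, 1.6, 1.8]
finger_gap: 0.0539
grasp_force: 43.5
```

```bash
python3 s.py
```

```text
[0.5736 0.109  0.097 ] [0.075 0.598 1.791 0.    0.752 1.12 ] [-1.01  1.6   1.82] [0.288 0.087 0.   ] 15.8667
```

Request:
{"op": "apply_moves", "data": {
  "increments": [
    {"delta_rot": [0, 0, 0.1], "travel": [0, 0, 0.028], "gripper": 1},
    {"delta_rot": [0, 0, 0.1], "travel": [0, 0, 0.028], "gripper": 1},
    {"delta_rot": [0, 0, 0.1], "travel": [0, 0, 0.029], "gripper": 1},
    {"delta_rot": [0, 0, 0.1], "travel": [0, 0, 0.028], "gripper": 1},
    {"delta_rot": [0, 0, 0.1], "travel": [0, 0, 0.029], "gripper": 1},
    {"delta_rot": [0, 0, 0.1], "travel": [0, 0, 0.028], "gripper": 1},
    {"delta_rot": [0, 0, 0.1], "travel": [0, 0, 0.029], "gripper": 1},
    {"delta_rot": [0, 0, 0.1], "travel": [0, 0, 0.028], "gripper": 1},
    {"delta_rot": [0, 0, 0.1], "travel": [0, 0, 0.029], "gripper": 1},
    {"delta_rot": [0, 0, 0.1], "travel": [0, 0, 0.028], "gripper": 1},
    {"delta_rot": [0, 0, 0.1], "travel": [0, 0, 0.029], "gripper": 1},
    {"delta_rot": [0, 0, 0.1], "travel": [0, 0, 0.028], "gripper": 1},
    {"delta_rot": [0, 0, 0], "travel": [0, 0, 0], "gripper": 1}
  ]
}}

```text
time: 16.95
eef_pos: [0.5737, 0.1089, 0.0935]
tcp_rot: [0.944, -0.331, 0.0, -0.0]
force: [0.2, -0.1, 1.6]
finger_gap: 0.0535
grasp_force: 43.5
```

```bash
python3 s.py
```

```text
[0.5737 0.1089 0.0935] [0.075 0.603 1.793 0.    0.745 2.319] [ 0.2  -0.11  1.63] [ 0.077 -0.038  0.019] 16.95
```

Request:
{"op": "apply_moves", "data": {
  "increments": [
    {"delta_rot": [0, 0, 0], "travel": [0, 0, 0], "gripper": -1},
    {"delta_rot": [0, 0, 0], "travel": [0, 0, 0], "gripper": -1},
    {"delta_rot": [0, 0, 0], "travel": [0, 0, 0], "gripper": -1},
    {"delta_rot": [0, 0, 0], "travel": [0, 0, 0], "gripper": -1},
    {"delta_rot": [0, 0, 0], "travel": [0, 0, 0], "gripper": -1}
  ]
}}

```text
time: 17.37
eef_pos: [0.5734, 0.1089, 0.0934]
tcp_rot: [0.943, -0.332, 0.0, -0.0]
force: [-0.5, 0.8, -0.2]
finger_gap: 0.0854
grasp_force: 0.0
```

```bash
python3 s.py; python3 w.py rel1 go_gauge_center=.1
```

```text
[0.5734 0.1089 0.0934] [0.075 0.603 1.793 0.    0.745 2.322] [-0.53  0.77 -0.21] [ 0.034 -0.054 -0.007] 17.3667
[0.5734 0.1089 0.0934] [0.075 0.603 1.793 0.    0.745 2.322] cam [0.625 0.068 0.236]
 mask 2945 ztop 0.1222 mean [0.5744 0.1091 0.121 ] mid [0.5741 0.1095 0.1217] ext [0.0165 0.0165 0.0049]
```

Request:
{"op": "apply_moves", "data": {
  "increments": [
    {"delta_rot": [0, 0, -0.12], "travel": [0, 0, 0], "gripper": -1},
    {"delta_rot": [0, 0, -0.12], "travel": [0, 0, 0], "gripper": -1},
    {"delta_rot": [0, 0, -0.12], "travel": [0, 0, 0], "gripper": -1},
    {"delta_rot": [0, 0, -0.12], "travel": [0, 0, 0], "gripper": -1},
    {"delta_rot": [0, 0, -0.12], "travel": [0, 0, 0], "gripper": -1},
    {"delta_rot": [0, 0, -0.12], "travel": [0, 0, 0], "gripper": -1},
    {"delta_rot": [0, 0, -0.12], "travel": [0, 0, 0], "gripper": -1},
    {"delta_rot": [0, 0, -0.12], "travel": [0, 0, 0], "gripper": -1},
    {"delta_rot": [0, 0, -0.12], "travel": [0, 0, 0], "gripper": -1},
    {"delta_rot": [0, 0, -0.12], "travel": [0, 0, 0], "gripper": -1},
    {"delta_rot": [0, 0, -0.12], "travel": [0, 0, 0], "gripper": -1},
    {"delta_rot": [0, 0, -0.12], "travel": [0, 0, 0], "gripper": -1},
    {"delta_rot": [0, 0, -0.12], "travel": [0, 0, 0], "gripper": -1},
    {"delta_rot": [0, 0, -0.12], "travel": [0, 0, 0], "gripper": -1},
    {"delta_rot": [0, 0, -0.12], "travel": [0, 0, 0], "gripper": -1},
    {"delta_rot": [0, 0, -0.12], "travel": [0, 0, 0], "gripper": -1},
    {"delta_rot": [0, 0, -0.12], "travel": [0, 0, 0], "gripper": -1},
    {"delta_rot": [0, 0, -0.12], "travel": [0, 0, 0], "gripper": -1},
    {"delta_rot": [0, 0, -0.12], "travel": [0, 0, 0], "gripper": -1},
    {"delta_rot": [0, 0, -0.12], "travel": [0, 0, 0], "gripper": -1}
  ]
}}

```text
time: 19.18
eef_pos: [0.5735, 0.1089, 0.0934]
tcp_rot: [0.649, 0.76, 0.0, -0.0]
force: [-0.1, -0.1, -0.1]
finger_gap: 0.0856
grasp_force: 0.0
```

```bash
python3 s.py; python3 w.py rel2 go_gauge_center=.1 stud_top=.123
```

```text
[0.5735 0.1089 0.0934] [ 0.075  0.603  1.793  0.     0.745 -0.083] [-0.09 -0.06 -0.07] [ 0.041 -0.019 -0.004] 19.1833
[0.5734 0.1089 0.0934] [ 0.075  0.603  1.793  0.     0.745 -0.092] cam [0.563 0.175 0.236]
 mask 11678 ztop 0.1182 mean [0.5732 0.1117 0.1172] mid [0.5735 0.1098 0.1178] ext [0.055  0.0554 0.0052]
stud_top 0.87 [286. 297.] [0.5742 0.1098 0.123 ]
 mask 2879 ztop 0.1225 mean [0.573  0.1107 0.1213] mid [0.5731 0.1103 0.1217] ext [0.0162 0.0165 0.0045]
```

View pics/rel2.png

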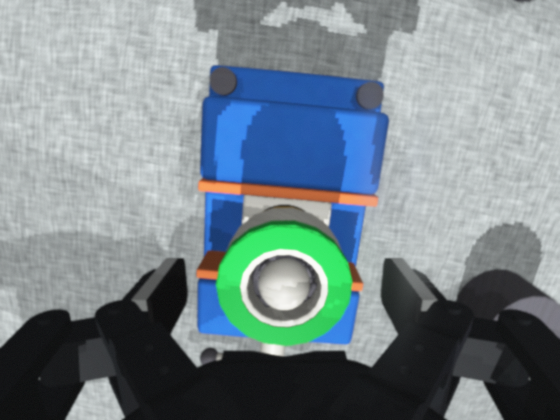

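The gauge sits square on the stud: ring and nose are concentric at about (284,287), with the fingers clear on both sides. I grip it again and carry on.

Request:
{"op": "apply_moves", "data": {
  "increments": [
    {"delta_rot": [0, 0, 0], "travel": [0, 0, 0], "gripper": 1},
    {"delta_rot": [0, 0, 0], "travel": [0, 0, 0], "gripper": 1},
    {"delta_rot": [0, 0, 0], "travel": [0, 0, 0], "gripper": 1},
    {"delta_rot": [0, 0, 0], "travel": [0, 0, 0], "gripper": 1},
    {"delta_rot": [0, 0, 0], "travel": [0, 0, 0], "gripper": 1},
    {"delta_rot": [0, 0, 0], "travel": [0, 0, 0], "gripper": 1}
  ],
  "force": 40
}}

```text
time: 19.93
eef_pos: [0.5735, 0.1089, 0.0937]
tcp_rot: [0.652, 0.758, 0.0, 0.0]
force: [-1.6, -0.4, 6.0]
finger_gap: 0.0545
grasp_force: 41.2
```

```bash
python3 s.py
```

```text
[0.5735 0.1089 0.0937] [ 0.075  0.603  1.793  0.     0.745 -0.076] [-1.59 -0.36  5.97] [-0.076  0.297 -0.008] 19.9333
```

Request:
{"op": "apply_moves", "data": {
  "increments": [
    {"delta_rot": [0, 0, 0.1], "travel": [0, 0, 0.028], "gripper": 1},
    {"delta_rot": [0, 0, 0.1], "travel": [0, 0, 0.029], "gripper": 1},
    {"delta_rot": [0, 0, 0.1], "travel": [0, 0, 0.028], "gripper": 1},
    {"delta_rot": [0, 0, 0.1], "travel": [0, 0, 0.029], "gripper": 1},
    {"delta_rot": [0, 0, 0.1], "travel": [0, 0, 0.028], "gripper": 1},
    {"delta_rot": [0, 0, 0], "travel": [0, 0, 0], "gripper": 1}
  ]
}}

```text
time: 20.43
eef_pos: [0.5734, 0.1089, 0.0923]
tcp_rot: [0.821, 0.571, 0.0, 0.0]
force: [-1.4, 0.2, 6.4]
finger_gap: 0.0545
grasp_force: 41.3
```

```bash
python3 s.py
```

```text
[0.5734 0.1089 0.0923] [0.075 0.605 1.794 0.    0.742 0.43 ] [-1.44  0.24  6.45] [-0.02   0.324 -0.017] 20.4333
```

Request:
{"op": "apply_moves", "data": {
  "increments": [
    {"delta_rot": [0, 0, 0.08], "travel": [0, 0, 0.01], "gripper": 1},
    {"delta_rot": [0, 0, 0.08], "travel": [0, 0, 0.015], "gripper": 1},
    {"delta_rot": [0, 0, 0.08], "travel": [0, 0, 0.02], "gripper": 1},
    {"delta_rot": [0, 0, 0], "travel": [0, 0, 0], "gripper": 1}
  ]
}}

```text
time: 20.77
eef_pos: [0.5734, 0.109, 0.0917]
tcp_rot: [0.883, 0.47, 0.0, -0.0]
force: [-1.0, 0.0, 4.5]
finger_gap: 0.0544
grasp_force: 41.2
```

```bash
python3 s.py
```

```text
[0.5734 0.109  0.0917] [0.075 0.606 1.794 0.    0.741 0.668] [-1.03  0.03  4.52] [-0.046  0.283 -0.051] 20.7667
```

Request:
{"op": "apply_moves", "data": {
  "increments": [
    {"delta_rot": [0, 0, 0.06], "travel": [0, 0, 0.01], "gripper": 1},
    {"delta_rot": [0, 0, 0.06], "travel": [0, 0, 0.01], "gripper": 1},
    {"delta_rot": [0, 0, 0], "travel": [0, 0, 0], "gripper": 1}
  ]
}}

```text
time: 21.02
eef_pos: [0.5734, 0.109, 0.0914]
tcp_rot: [0.909, 0.417, 0.0, -0.0]
force: [-1.4, 0.1, 4.4]
finger_gap: 0.0544
grasp_force: 41.4
```

```bash
python3 s.py
```

```text
[0.5734 0.109  0.0914] [0.075 0.606 1.795 0.    0.741 0.784] [-1.36  0.1   4.4 ] [-0.006  0.296 -0.008] 21.0167
```

Request:
{"op": "apply_moves", "data": {
  "increments": [
    {"delta_rot": [0, 0, 0.06], "travel": [0, 0, 0.015], "gripper": 1},
    {"delta_rot": [0, 0, 0.04], "travel": [0, 0, 0.01], "gripper": 1},
    {"delta_rot": [0, 0, 0], "travel": [0, 0, 0], "gripper": 1}
  ]
}}

```text
time: 21.27
eef_pos: [0.5734, 0.109, 0.0911]
tcp_rot: [0.928, 0.372, -0.0, -0.0]
force: [-1.3, -0.1, 2.7]
finger_gap: 0.0542
grasp_force: 41.4
```

```bash
python3 s.py
```

```text
[0.5734 0.109  0.0911] [0.075 0.607 1.795 0.    0.74  0.882] [-1.27 -0.06  2.65] [0.04  0.255 0.038] 21.2667
```

Request:
{"op": "apply_moves", "data": {
  "increments": [
    {"delta_rot": [0, 0, 0.05], "travel": [0, 0, 0.014], "gripper": 1},
    {"delta_rot": [0, 0, 0.05], "travel": [0, 0, 0.014], "gripper": 1},
    {"delta_rot": [0, 0, 0], "travel": [0, 0, 0], "gripper": 1}
  ]
}}

```text
time: 21.52
eef_pos: [0.5734, 0.109, 0.0908]
tcp_rot: [0.946, 0.326, -0.0, -0.0]
force: [-1.4, 0.7, 3.9]
finger_gap: 0.054
grasp_force: 41.4
```

```bash
python3 s.py
```

```text
[0.5734 0.109  0.0908] [0.075 0.607 1.795 0.    0.74  0.982] [-1.41  0.66  3.95] [-0.012  0.279  0.04 ] 21.5167
```

Request:
{"op": "apply_moves", "data": {
  "increments": [
    {"delta_rot": [0, 0, 0.05], "travel": [0, 0, 0.014], "gripper": 1},
    {"delta_rot": [0, 0, 0.05], "travel": [0, 0, 0.014], "gripper": 1},
    {"delta_rot": [0, 0, 0], "travel": [0, 0, 0], "gripper": 1}
  ]
}}

```text
time: 21.77
eef_pos: [0.5734, 0.109, 0.0906]
tcp_rot: [0.961, 0.278, 0.0, -0.0]
force: [-1.4, -0.1, 3.4]
finger_gap: 0.0544
grasp_force: 41.4
```

```bash
python3 s.py
```

```text
[0.5734 0.109  0.0906] [0.075 0.607 1.795 0.    0.739 1.082] [-1.36 -0.15  3.45] [0.043 0.299 0.034] 21.7667
```

Request:
{"op": "apply_moves", "data": {
  "increments": [
    {"delta_rot": [0, 0, 0.05], "travel": [0, 0, 0.01], "gripper": 1},
    {"delta_rot": [0, 0, 0.05], "travel": [0, 0, 0.01], "gripper": 1},
    {"delta_rot": [0, 0, 0], "travel": [0, 0, 0], "gripper": 1}
  ]
}}

```text
time: 22.02
eef_pos: [0.5734, 0.109, 0.0903]
tcp_rot: [0.973, 0.23, 0.0, -0.0]
force: [-1.1, 0.1, 2.5]
finger_gap: 0.0545
grasp_force: 41.4
```

```bash
python3 s.py
```

```text
[0.5734 0.109  0.0903] [0.075 0.608 1.795 0.    0.739 1.182] [-1.13  0.15  2.45] [ 0.081  0.265 -0.037] 22.0167
```

Request:
{"op": "apply_moves", "data": {
  "increments": [
    {"delta_rot": [0, 0, 0.04], "travel": [0, 0, 0.01], "gripper": 1},
    {"delta_rot": [0, 0, 0.04], "travel": [0, 0, 0.01], "gripper": 1},
    {"delta_rot": [0, 0, 0], "travel": [0, 0, 0], "gripper": 1}
  ]
}}

```text
time: 22.27
eef_pos: [0.5734, 0.109, 0.09]
tcp_rot: [0.982, 0.191, -0.0, -0.0]
force: [-1.2, 0.9, 2.6]
finger_gap: 0.0539
grasp_force: 41.4
```

```bash
python3 s.py
```

```text
[0.5734 0.109  0.09  ] [0.075 0.608 1.795 0.    0.738 1.261] [-1.2   0.89  2.56] [ 0.097  0.287 -0.002] 22.2667
```

Request:
{"op": "apply_moves", "data": {
  "increments": [
    {"delta_rot": [0, 0, 0.04], "travel": [0, 0, 0.01], "gripper": 1},
    {"delta_rot": [0, 0, 0.04], "travel": [0, 0, 0.01], "gripper": 1},
    {"delta_rot": [0, 0, 0], "travel": [0, 0, 0], "gripper": 1}
  ]
}}

```text
time: 22.52
eef_pos: [0.5734, 0.109, 0.0898]
tcp_rot: [0.988, 0.152, -0.0, -0.0]
force: [-1.0, -0.4, 1.6]
finger_gap: 0.0543
grasp_force: 41.5
```

```bash
python3 s.py
```

```text
[0.5734 0.109  0.0898] [0.075 0.609 1.795 0.    0.738 1.341] [-1.   -0.39  1.61] [ 0.021  0.298 -0.011] 22.5167
```

Request:
{"op": "apply_moves", "data": {
  "increments": [
    {"delta_rot": [0, 0, 0.04], "travel": [0, 0, 0.01], "gripper": 1},
    {"delta_rot": [0, 0, 0.04], "travel": [0, 0, 0.01], "gripper": 1},
    {"delta_rot": [0, 0, 0], "travel": [0, 0, 0], "gripper": 1}
  ]
}}

```text
time: 22.77
eef_pos: [0.5735, 0.109, 0.0897]
tcp_rot: [0.994, 0.112, 0.0, -0.0]
force: [-0.9, -0.1, 3.4]
finger_gap: 0.0543
grasp_force: 41.6
```

```bash
python3 s.py
```

```text
[0.5735 0.109  0.0897] [0.075 0.609 1.795 0.    0.737 1.421] [-0.9  -0.09  3.35] [0.049 0.234 0.02 ] 22.7667
```

Request:
{"op": "apply_moves", "data": {
  "increments": [
    {"delta_rot": [0, 0, 0.04], "travel": [0, 0, 0], "gripper": 1},
    {"delta_rot": [0, 0, 0.04], "travel": [0, 0, 0], "gripper": 1},
    {"delta_rot": [0, 0, 0], "travel": [0, 0, 0], "gripper": 1}
  ]
}}

```text
time: 23.02
eef_pos: [0.5735, 0.109, 0.0897]
tcp_rot: [0.997, 0.072, 0.0, -0.0]
force: [-0.4, 0.5, 2.2]
finger_gap: 0.0544
grasp_force: 41.5
```

```bash
python3 s.py
```

```text
[0.5735 0.109  0.0897] [0.075 0.609 1.795 0.    0.737 1.501] [-0.39  0.53  2.17] [0.076 0.195 0.031] 23.0167
```

Request:
{"op": "apply_moves", "data": {
  "increments": [
    {"delta_rot": [0, 0, 0.04], "travel": [0, 0, 0], "gripper": 1},
    {"delta_rot": [0, 0, 0], "travel": [0, 0, 0], "gripper": 1}
  ]
}}

```text
time: 23.18
eef_pos: [0.5736, 0.1089, 0.0897]
tcp_rot: [0.999, 0.052, 0.0, -0.0]
force: [0.1, 0.9, 1.8]
finger_gap: 0.0543
grasp_force: 41.6
```

```bash
python3 s.py
```

```text
[0.5736 0.1089 0.0897] [0.075 0.609 1.795 0.    0.737 1.541] [0.12 0.93 1.83] [0.074 0.039 0.048] 23.1833
```

Request:
{"op": "apply_moves", "data": {
  "increments": [
    {"delta_rot": [0, 0, 0.04], "travel": [0, 0, 0], "gripper": 1},
    {"delta_rot": [0, 0, 0.04], "travel": [0, 0, 0], "gripper": 1},
    {"delta_rot": [0, 0, 0], "travel": [0, 0, 0], "gripper": 1}
  ]
}}

```text
time: 23.43
eef_pos: [0.5735, 0.109, 0.0897]
tcp_rot: [1.0, 0.012, 0.0, -0.0]
force: [-0.7, -0.8, 2.2]
finger_gap: 0.0547
grasp_force: 41.6
```

```bash
python3 s.py
```

```text
[0.5735 0.109  0.0897] [0.075 0.609 1.795 0.    0.737 1.622] [-0.69 -0.82  2.21] [0.067 0.105 0.052] 23.4333
```

Request:
{"op": "apply_moves", "data": {
  "increments": [
    {"delta_rot": [0, 0, 0.04], "travel": [0, 0, 0], "gripper": 1},
    {"delta_rot": [0, 0, 0.02], "travel": [0, 0, 0], "gripper": 1},
    {"delta_rot": [0, 0, 0], "travel": [0, 0, 0], "gripper": 1}
  ]
}}

```text
time: 23.68
eef_pos: [0.5735, 0.1089, 0.0897]
tcp_rot: [1.0, -0.018, 0.0, -0.0]
force: [0.2, 0.1, 2.3]
finger_gap: 0.0545
grasp_force: 41.6
```

```bash
python3 s.py
```

```text
[0.5735 0.1089 0.0897] [0.075 0.609 1.795 0.    0.737 1.682] [0.17 0.06 2.33] [0.06  0.043 0.011] 23.6833
```

Request:
{"op": "apply_moves", "data": {
  "increments": [
    {"delta_rot": [0, 0, 0.04], "travel": [0, 0, 0], "gripper": 1},
    {"delta_rot": [0, 0, 0.02], "travel": [0, 0, 0], "gripper": 1},
    {"delta_rot": [0, 0, 0], "travel": [0, 0, 0], "gripper": 1}
  ]
}}

```text
time: 23.93
eef_pos: [0.5734, 0.109, 0.0897]
tcp_rot: [0.999, -0.049, 0.0, -0.0]
force: [-0.1, 0.2, 1.6]
finger_gap: 0.0543
grasp_force: 41.6
```

```bash
python3 s.py
```

```text
[0.5734 0.109  0.0897] [0.075 0.609 1.796 0.    0.737 1.743] [-0.11  0.22  1.61] [0.03  0.094 0.028] 23.9333
```

Request:
{"op": "apply_moves", "data": {
  "increments": [
    {"delta_rot": [0, 0, 0.04], "travel": [0, 0, 0], "gripper": 1},
    {"delta_rot": [0, 0, 0.02], "travel": [0, 0, 0], "gripper": 1},
    {"delta_rot": [0, 0, 0], "travel": [0, 0, 0], "gripper": 1}
  ]
}}

```text
time: 24.18
eef_pos: [0.5733, 0.1089, 0.0897]
tcp_rot: [0.997, -0.079, -0.0, -0.0]
force: [-1.4, 1.0, 1.6]
finger_gap: 0.0542
grasp_force: 41.6
```

```bash
python3 s.py
```

```text
[0.5733 0.1089 0.0897] [0.075 0.609 1.796 0.    0.737 1.803] [-1.44  1.03  1.63] [0.093 0.216 0.063] 24.1833
```

Request:
{"op": "apply_moves", "data": {
  "increments": [
    {"delta_rot": [0, 0, 0.03], "travel": [0, 0, 0], "gripper": 1},
    {"delta_rot": [0, 0, 0.03], "travel": [0, 0, 0], "gripper": 1},
    {"delta_rot": [0, 0, 0], "travel": [0, 0, 0], "gripper": 1}
  ]
}}

```text
time: 24.43
eef_pos: [0.5733, 0.109, 0.0897]
tcp_rot: [0.994, -0.109, -0.0, -0.0]
force: [-1.3, 1.3, 2.8]
finger_gap: 0.0544
grasp_force: 41.6
```

```bash
python3 s.py
```

```text
[0.5733 0.109  0.0897] [0.075 0.609 1.796 0.    0.738 1.863] [-1.26  1.31  2.78] [0.077 0.294 0.089] 24.4333
```

Request:
{"op": "apply_moves", "data": {
  "increments": [
    {"delta_rot": [0, 0, 0.03], "travel": [0, 0, 0], "gripper": 1},
    {"delta_rot": [0, 0, 0.02], "travel": [0, 0, 0], "gripper": 1},
    {"delta_rot": [0, 0, 0], "travel": [0, 0, 0], "gripper": 1}
  ]
}}

```text
time: 24.68
eef_pos: [0.5733, 0.109, 0.0896]
tcp_rot: [0.991, -0.134, -0.0, -0.0]
force: [-1.9, 1.3, 1.4]
finger_gap: 0.0542
grasp_force: 41.7
```

```bash
python3 s.py
```

```text
[0.5733 0.109  0.0896] [0.075 0.609 1.796 0.    0.738 1.913] [-1.93  1.35  1.37] [0.244 0.349 0.127] 24.6833
```

Request:
{"op": "apply_moves", "data": {
  "increments": [
    {"delta_rot": [0, 0, 0.03], "travel": [0, 0, 0], "gripper": 1},
    {"delta_rot": [0, 0, 0.03], "travel": [0, 0, 0], "gripper": 1},
    {"delta_rot": [0, 0, 0], "travel": [0, 0, 0], "gripper": 1}
  ]
}}

```text
time: 24.93
eef_pos: [0.5732, 0.109, 0.0896]
tcp_rot: [0.987, -0.163, -0.0, -0.0]
force: [-1.9, 1.4, 1.4]
finger_gap: 0.0542
grasp_force: 41.7
```

```bash
python3 s.py
```

```text
[0.5732 0.109  0.0896] [0.075 0.609 1.796 0.    0.737 1.973] [-1.93  1.42  1.39] [0.232 0.36  0.17 ] 24.9333
```

Request:
{"op": "apply_moves", "data": {
  "increments": [
    {"delta_rot": [0, 0, 0.03], "travel": [0, 0, 0], "gripper": 1},
    {"delta_rot": [0, 0, 0.02], "travel": [0, 0, 0], "gripper": 1},
    {"delta_rot": [0, 0, 0], "travel": [0, 0, 0], "gripper": 1}
  ]
}}

```text
time: 25.18
eef_pos: [0.5733, 0.109, 0.0896]
tcp_rot: [0.982, -0.188, -0.0, -0.0]
force: [-2.1, 1.4, -0.4]
finger_gap: 0.0541
grasp_force: 41.8
```

```bash
python3 s.py
```

```text
[0.5733 0.109  0.0896] [0.075 0.609 1.796 0.    0.737 2.023] [-2.11  1.37 -0.38] [0.361 0.438 0.24 ] 25.1833
```

Request:
{"op": "apply_moves", "data": {
  "increments": [
    {"delta_rot": [0, 0, 0.03], "travel": [0, 0, 0], "gripper": 1},
    {"delta_rot": [0, 0, 0.02], "travel": [0, 0, 0], "gripper": 1},
    {"delta_rot": [0, 0, 0], "travel": [0, 0, 0], "gripper": 1}
  ]
}}

```text
time: 25.43
eef_pos: [0.5733, 0.1091, 0.0896]
tcp_rot: [0.977, -0.213, -0.0, -0.0]
force: [-3.1, 2.9, -0.1]
finger_gap: 0.0544
grasp_force: 42.0
```

```bash
python3 s.py
```

```text
[0.5733 0.1091 0.0896] [0.075 0.609 1.796 0.    0.737 2.074] [-3.13  2.9  -0.08] [0.457 0.47  0.271] 25.4333
```

Request:
{"op": "apply_moves", "data": {
  "increments": [
    {"delta_rot": [0, 0, 0.03], "travel": [0, 0, 0], "gripper": 1},
    {"delta_rot": [0, 0, 0.02], "travel": [0, 0, 0], "gripper": 1},
    {"delta_rot": [0, 0, 0], "travel": [0, 0, 0], "gripper": 1},
    {"delta_rot": [0, 0, 0], "travel": [0, 0, 0], "gripper": 1}
  ]
}}

```text
time: 25.77
eef_pos: [0.5733, 0.109, 0.0896]
tcp_rot: [0.972, -0.236, -0.0, -0.0]
force: [-2.9, 4.1, -1.2]
finger_gap: 0.0543
grasp_force: 42.1
```

```bash
python3 s.py
```

```text
[0.5733 0.109  0.0896] [0.075 0.609 1.796 0.    0.737 2.123] [-2.85  4.13 -1.18] [0.602 0.501 0.326] 25.7667
```

Torque is 0.33 N m, which is snug. I let go and back off upward.

Request:
{"op": "apply_moves", "data": {
  "increments": [
    {"delta_rot": [0, 0, 0], "travel": [0, 0, 0], "gripper": -1},
    {"delta_rot": [0, 0, 0], "travel": [0, 0, 0], "gripper": -1},
    {"delta_rot": [0, 0, 0], "travel": [0, 0, 0], "gripper": -1},
    {"delta_rot": [0, 0, 0], "travel": [0, 0, 0], "gripper": -1},
    {"delta_rot": [0, 0, 0], "travel": [0, 0, 0], "gripper": -1},
    {"delta_rot": [0, 0, 0], "travel": [0, 0, -1], "gripper": -1},
    {"delta_rot": [0, 0, 0], "travel": [0, 0, -2], "gripper": -1},
    {"delta_rot": [0, 0, 0], "travel": [0, 0, -2], "gripper": -1},
    {"delta_rot": [0, 0, 0], "travel": [0, 0, -2], "gripper": -1},
    {"delta_rot": [0, 0, 0], "travel": [0, 0, -2], "gripper": -1},
    {"delta_rot": [0, 0, 0], "travel": [0, 0, -1], "gripper": -1},
    {"delta_rot": [0, 0, 0], "travel": [0, 0, 0], "gripper": -1},
    {"delta_rot": [0, 0, 0], "travel": [0, 0, 0], "gripper": -1},
    {"delta_rot": [0, 0, 0], "travel": [0, 0, 0], "gripper": -1}
  ]
}}

```text
time: 26.93
eef_pos: [0.573, 0.1089, 0.1888]
tcp_rot: [0.972, -0.237, -0.001, 0.0]
force: [0.1, 0.3, 0.1]
finger_gap: 0.0853
grasp_force: 0.0
```

```bash
python3 s.py; python3 w.py end go_gauge_center=.1 stud_top=.123 washer=.083
```

```text
[0.573  0.1089 0.1888] [0.075 0.478 1.712 0.    0.953 2.124] [0.09 0.3  0.11] [-0.022  0.004  0.007] 26.9333
[0.573  0.1089 0.1886] [0.075 0.479 1.712 0.    0.953 2.124] cam [0.632 0.079 0.331]
go_gauge_center 0.83 [283. 212.] [0.5736 0.1095 0.1   ]
 mask 3730 ztop 0.1137 mean [0.5748 0.1086 0.1126] mid [0.574  0.109  0.1129] ext [0.0548 0.0541 0.0044]
stud_top 0.73 [283. 225.] [0.5717 0.1104 0.123 ]
 mask 1189 ztop 0.1221 mean [0.5743 0.1093 0.1209] mid [0.5742 0.1096 0.1214] ext [0.0166 0.0165 0.0048]
```

View pics/end.png

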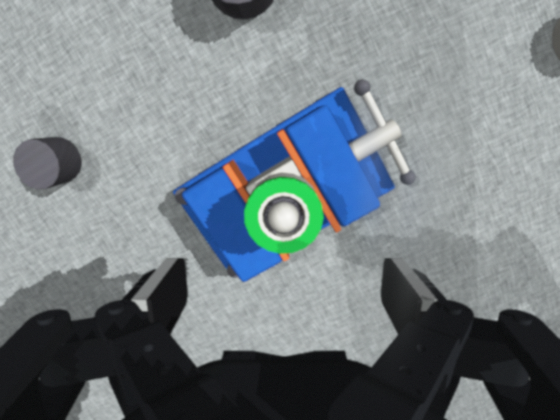

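The picture shows the green ring at (284,215), square and concentric with the stud nose, with the fingers clear. The torque rose about 0.3 N m over roughly 18 degrees past touch, in line with the stated stiffness.

```bash
python3 -c "
from workcell import workorder
print(workorder.job_done())"
```

```text
the job is handed in; nothing more can be done
None
```

The green-banded gauge is screwed down on the stud to about 0.33 N m turning torque (roughly 15 N on the washer by your figures; the force after letting go was not measured), released, and the job is handed in; no verdict was shown.

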